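Hold the calibration key of the shop scale

ROBOT

A 6-joint arm with a two-finger parallel gripper is mounted at the origin on a cart in front of the work surface, level with it; the furniture and walls round the work are solid. World frame = base frame: x ahead of the robot, y to its left, z up, the work surface at z = 0. Lengths are in m, angles in rad, forces in N, time in s.
With the tool pointing down it reaches from about 0.275 to 0.85 m from the base axis. Payload 19 kg.
Tool frame: the origin (TCP) lies on the centre line of the jaws, within the pads' length; the fingertips stand manip.finger_overhang ahead of it and the grasp point (between the pads) lies 5 mm behind it (manip.finger_overhang is the distance from the TCP to the fingertips, in m); z points along the fingers, y is the line along which they close (so a half turn about z gives the same grasp; the last joint's range is limited). The gripper opens to 85 mm and grips with 20 to 120 N. Pads are 22 mm wide; open, the fingers measure 114 mm over their backs; the gripper's body (76 mm by 85 mm) begins 54 mm behind the grasp point. The pads swing forward as they close: fully open they stand 13 mm farther back than shut.
Start: joints at [1.157, 0.15, 1.437, -0, 1.554, -0.134], TCP at [0.159, 0.553, 0.245] pointing down, gripper open.
Joint ranges: [-2.8, 2.8], [-0.68, 2.1], [0.12, 2.68], [-1.39, 4.53], [0.16, 2.79], [-2.81, 2.81]. Speed limits (rad/s): [1.89, 1.89, 2.22, 3.01, 3.01, 3.01].

INTERFACE

Orientations are given as a rotation vector (axis times angle).
In Python, from plant import sense, grab_frame, manip, models gives the robot as it stands.
- The arm moves only by the tool step_arm, never from a script. Its argument "rows" is a list of rows, each a list of 7 numbers: the shift along the tool's x, y, z in units of 50 mm (1.0 is 50 mm), then the turn, a rotation vector about the tool's x, y, z in units of 8 degrees (1.0 is 8 degrees), then the opening, from 0 (shut) to 1 (fully open). In form: [[tx, ty, tz, rx, ry, rz, hand], ...]. A call has exactly 5 rows; each row shifts and turns the commanded pose from where the row before left it, along the tool's axes as they then stand; what a row does not reach is not made up. A row lasts 1/8 s, in which the tool goes at most 62.5 mm and 10.7 degrees, less where a joint would pass 70% of its speed; a pose out of reach is approached as far as the arm can. A call is refused whole if a number of a shift passes 1 or a number of a turn 1, either way. A call with a gripper value outside its range is refused whole. The fingers move at their own pace and stop on an object; "newtons" is the grip in N (left out, the last holds). Time passes only in rows, so rows that do not move let the fingers close, or fill a call up. It gives the time, the measured TCP pose, the force, the opening and the grip force at its end, in the units of the state.
- sense(): the state, without advancing time (a new reading comes with each control period).
- grab_frame(name): name is "side" or "top"; returns a dict with "img" (420x560x3 uint8, red, green, blue), "depth" (420x560 float32, m along the optical axis (not along the pixel's ray), 0 where there is no reading), "mtx" (3x3 intrinsics, pixels), "distortion" ([k1, k2, p1, p2, k3] as OpenCV has them; the pictures are not rectified), "T" (4x4, takes a point from camera to world coordinates). Camera axes: x right, y down, z forward; pixel columns grow to the right and rows downward; lengths in m; the calibration is good to about 2 mm. A picture is of the moment at which its call begins.
- manip.hand_in(): hands the job in; it is judged then, once.
Trained networks look in the newest picture that a camera, given by its name, has taken for a name from the list of things; names that differ only in an ending like _2 or _b are one class to them, and where a whole thing is asked for, a point or a joint stands for the part that bears it (a point fixed in the world has none). Each returns a list of dicts, best first, with "conf" (0 to 1); they miss things now and then, are a little off and sometimes report something else, mostly with a low value. They report only what shows in the picture. A call takes as long as a camera call.
- models.spot_in(camera, label): "bbox" ([left, top, right, bottom] in pixels, round what is visible of it).
- models.landmark_of(camera, label): "pixel" ([column, row] in pixels: a listed point, or the origin of a listed thing).
The state is a dict: "clock": time; "joint_positions": joint angles; "qvel": joint speeds; "joint_torque": joint torques, N m; "eef_pos": TCP position; "orientation": TCP orientation; "wrist_force": force on the tool from outside, world axes, zero at the start; "ft_torque": the same for the moment, N m; "grip_width": finger opening in m; "gripper_force": force on a finger pad.
Only numpy, scipy, OpenCV 4.12 (cv2) and the standard library are available. Lean on these libraries where they do the work, as an engineer would, in place of code of your own. Each camera call takes 0.05 s, during which the arm holds its last target. There are 200 camera calls.

TASK

The counter scale has to be put into calibration. Prise up the service cover on its right-hand deck with the palette knife, swing it right up so that it stands open, and lay the knife back on the table; then take the blunt probe from its stand and, holding it upright, press the recessed key in the collared well down lightly with its tip - far enough that it is clearly down, but only a few newtons. Do not press the other key, leave the other things on the table where they stand, and finish while still holding the probe on the key with that light push.

Things in the scene. Friction and masses are not known exactly. Their poses are not given: they have to be found in the camera images.
- scale: Grey counter scale, fixed, 190 x 260 mm on plan, flat deck at z = 60 mm. Origin under its centre; x to its back, y to its left, z up. Sloping display and keys at the front (-x), steel platter (top z = 78 mm) on the left; in the right of the deck the service cover closes a pit 87 mm (x) by 65 mm (y), its floor at z = 34 mm, with two key wells 40 mm apart along x.
- service_cover (a joint): Angle of the service cover, a plate 86 mm (x) by 66 mm (y), 4 mm thick, top 0.5 mm above the deck: 0 shut, 1.85 rad fully open, leaning back towards the platter. Hinged along its left edge; its free right edge rises and swings to the left. The hinge is stiff (0.06 N m, 1 N at the edge): the cover stays where it is left.
- cover_hinge (a point): Middle of the cover's hinge line (which runs along the scale's x axis), at z = 60.5 mm; axes as the scale's.
- pry_notch (a point): Middle of the mouth of the prising notch in the scale's right side wall, right under the cover's free edge: 36 mm wide (along the scale's x), from z = 46 to 56.5 mm (the cover's underside), through the 5 mm wall into the pit. The free edge lies 68 mm to the right of the hinge line, flush with the outside of the wall. Axes as the scale's.
- cal_key_top (a point): Centre of the top of the calibration key: a sprung white key 11 mm across, its top at z = 30 mm, at the bottom of the front (-x) well. This well has a raised steel collar 23 mm across, rim at z = 39 mm, bore 14 mm. The point moves down with the key; axes as the scale's.
- cal_key (a joint): Travel of the calibration key in m: 0 up, 0.007 at its hard stop. Spring: 1.35 N to start it, 0.45 N more per mm, 4.5 N at the stop. Clearly down means more than 2 mm.
- reset_key (a joint): Travel of the other (reset) key in m, with the same spring; it must stay at 0. It lies 40 mm behind (+x) the calibration key, in a 14 mm well without a collar.
- palette_knife: Loose palette knife, 214 mm long: dark wooden handle 98 x 18 x 18 mm, steel blade 18 mm wide and 2 mm thick with a round end, level with the handle's middle (9 mm above the underside). 90 g. Origin under the middle of the handle, x axis along the knife towards the blade tip, z up as it lies.
- knife_tip (a point): Tip of the blade, 165 mm ahead of the knife's origin, at half its thickness; axes as the knife's.
- probe_stand: Dark steel stand, fixed: foot 72 mm across, 6 mm thick, with an upright tube 26 mm across and 70 mm high, bore 11 mm. Origin under its centre.
- probe: Loose blunt probe standing upright in the stand's tube, 141 mm long, 60 g: steel rod 7 mm across with a round tip, 62 mm long, then a flange 24 mm across and 4 mm thick (it rests on the tube's rim), then a black square grip 16 x 16 mm from 66 to 138 mm above the tip. Origin at the tip, z axis up the probe to the grip, x and y square to the grip's faces.
- probe_tip (a point): The tip of the probe, the same point as its origin; axes as the probe's.
- call_bell: Bystander: counter bell, 76 mm across, 53 mm high; origin under its centre.
- choc_bar_0: Bystander: flat wrapped chocolate bar, 57 x 162 x 12 mm, lying behind the knife; origin under its centre, long along its y.
- price_stamp: Bystander: wooden stamp with a turned knob, 33 x 58 x 76 mm; origin under its centre.
- tape_roll: Bystander: roll of tape, 93 mm across, 48 mm high; origin under its centre.
- scoop: Bystander: metal scoop with a red handle, 180 x 62 x 42 mm, at the left; origin under its centre.
- mint_box_0: Bystander: red carton, 49 x 73 x 122 mm, in front of the sweet bin at the right; origin under its centre.
- mint_box_1: Bystander: brown carton, 55 x 63 x 102 mm, beside the red one; origin under its centre.
- lollipop_1: Bystander: lollipop lying at the far left, 149 x 64 x 21 mm; origin under its centre.
- ball_dispenser: Fixed obstacle: red gum-ball dispenser, 170 (x) x 150 (y) mm, 335 mm tall, behind the free space to the right of the scale; a taller wooden chest stands to its left, behind the scale, its front in line with the dispenser's. Carry things round in front of both, some 0.2 m ahead of this origin. Origin under its centre.

How it is judged:
By the outcome, as a careful person would: the job done as asked, in the order asked, and still so for the second after the job is handed in, while the arm keeps its last pose, push and grip.
It also fails if it takes over 61 s, if anything falls off the work surface, if the arm or the gripper's body presses on something with over 40 N, if the wrist force passes 120 N, or if a joint passes its speed limit or range.

## Working session

There is one attempt and no reset: what is moved stays moved. The work goes in short steps, Python scripts to look and compute and a tool call to move; the robot and the scene stay as the last step left them, time stands still between calls to the robot, and variables do not carry over. Pictures are saved under pics/ and viewed, at most 13 in all, crops included, and the job is handed in when it is done.

Besides the shell and the picture viewer there is one more tool, called after ">>>" as name(argument=value, ...), one argument or row to a line, values as JSON. step_arm: Moves the arm, as the interface text tells. Its arguments: {"type":"object","properties":{"rows":{"type":"array"},"newtons":{"type":"number"}},"required":["rows"]}

```bash
mkdir -p pics; ls; cat > h.py <<'E'
import numpy as np,cv2
from plant import sense,grab_frame,manip,models
from scipy.spatial.transform import Rotation as R
def ray(f,px):
    u=cv2.undistortPoints(np.array([[px]],float),f["mtx"],np.array(f["distortion"],float))[0,0]
    T=np.array(f["T"]);return T[:3,3],T[:3,:3]@np.array([u[0],u[1],1.])
def onz(f,px,z):
    o,d=ray(f,px);return o+d*(z-o[2])/d[2]
def bydepth(f,px):
    o,d=ray(f,px);D=f["depth"][int(round(px[1])),int(round(px[0]))];return o+d*D
def cloud(f):
    h,w=f["depth"].shape;g=np.stack(np.meshgrid(np.arange(w),np.arange(h)),-1).reshape(-1,1,2).astype(float)
    u=cv2.undistortPoints(g,f["mtx"],np.array(f["distortion"],float))[:,0]
    T=np.array(f["T"]);D=f["depth"].reshape(-1,1)
    P=np.c_[u,np.ones(len(u))]*D@T[:3,:3].T+T[:3,3]
    P[D[:,0]==0]=np.nan
    return P.reshape(h,w,3)
E
python3 - <<'E'
from h import *
np.set_printoptions(precision=4,suppress=True)
s=sense();print(s, manip.finger_overhang)
for c in("top","side"):
    f=grab_frame(c);cv2.imwrite(f"pics/{c}0.png",f["img"][:,:,::-1]);np.savez(f"/tmp/{c}0.npz",**{k:f[k] for k in f})
    print(c,np.array(f["T"]))
    for l,z in [("scale",0),("service_cover",.06),("cover_hinge",.0605),("pry_notch",.051),("cal_key_top",.03),("palette_knife",0),("knife_tip",.009),("probe_stand",0),("probe",.008),("probe_tip",.008),("call_bell",0),("choc_bar_0",0),("price_stamp",0),("tape_roll",0),("scoop",0),("mint_box_0",0),("mint_box_1",0),("ball_dispenser",0)]:
        try:
            for d in models.landmark_of(c,l)[:1]: print(l,np.array(d["pixel"]),round(d["conf"],2),onz(f,d["pixel"],z))
        except Exception as e: print(l,e)
E
```

```text
pics
{'clock': 0.0, 'joint_positions': array([ 1.1571,  0.1509,  1.438 ,  0.    ,  1.5537, -0.134 ]), 'qvel': array([-0.    ,  0.0012, -0.001 ,  0.0015, -0.0001, -0.001 ]), 'joint_torque': array([  0.0001, -71.3054, -57.0866,  -0.0002,   0.0088,   0.0001]), 'eef_pos': array([0.1587, 0.5524, 0.2447]), 'orientation': array([-0.4379, -3.1106,  0.0017]), 'wrist_force': array([-0.2851, -0.079 ,  0.1734]), 'ft_torque': array([ 0.0438, -0.0105, -0.0255]), 'gripper_force': 0.0, 'grip_width': 0.0854182576259813} 0.014
top [[-0.021  -0.9906  0.1348  0.3075]
 [-0.9997  0.0221  0.0065  0.0737]
 [-0.0095 -0.1347 -0.9908  1.6593]
 [ 0.      0.      0.      1.    ]]
scale [238.5 227.4] 0.88 [0.4859 0.1987 0.    ]
service_cover it knows: ball_dispenser, cal_key_top, call_bell, choc_bar, cover_hinge, knife_tip, lollipop, mint_box, palette_knife, price_stamp, probe, probe_stand, probe_tip, pry_notch, scale, scoop, tape_roll
cover_hinge [256.8 229.9] 0.87 [0.4705 0.1377 0.0605]
pry_notch [279.8 223.7] 0.79 [0.4892 0.0665 0.051 ]
palette_knife [361.2 242.2] 0.65 [ 0.4295 -0.1928  0.    ]
knife_tip [311.
[... 1065 characters left out ...]
.3 212.4] 0.79 [0.4745 0.1193 0.0605]
pry_notch [258.7 223.6] 0.87 [0.4738 0.0619 0.051 ]
palette_knife [244.6 286.7] 0.91 [ 0.4269 -0.1884  0.    ]
knife_tip [229.1 252.4] 0.86 [ 0.3808 -0.0314  0.009 ]
probe_stand [283.2 330.9] 0.98 [ 0.5173 -0.3616  0.    ]
call_bell [290.  284.4] 0.72 [ 0.5497 -0.1883  0.    ]
choc_bar_0 [288.1 251.9] 0.98 [ 0.5589 -0.0299  0.    ]
price_stamp [242.1 329.2] 0.97 [ 0.421  -0.3485  0.    ]
tape_roll [281.3 187.8] 0.57 [0.5737 0.434  0.    ]
scoop [244.8 181.2] 0.57 [0.4272 0.5131 0.    ]
mint_box_0 [326.2 301.1] 0.73 [ 0.6356 -0.2645  0.    ]
mint_box_1 [326.2 301.1] 0.73 [ 0.6356 -0.2645  0.    ]
ball_dispenser [287.8 250.8] 0.31 [ 0.5585 -0.0238  0.    ]
```

```bash
python3 - <<'E'
import cv2
a=cv2.imread("pics/top0.png")[120:300,130:450];cv2.imwrite("pics/t1.png",cv2.resize(a,(800,450),interpolation=3))
a=cv2.imread("pics/side0.png")[100:370,160:400];cv2.imwrite("pics/s1.png",cv2.resize(a,(533,600),interpolation=3))
E
```

```text
(no output)
```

View pics/t1.png

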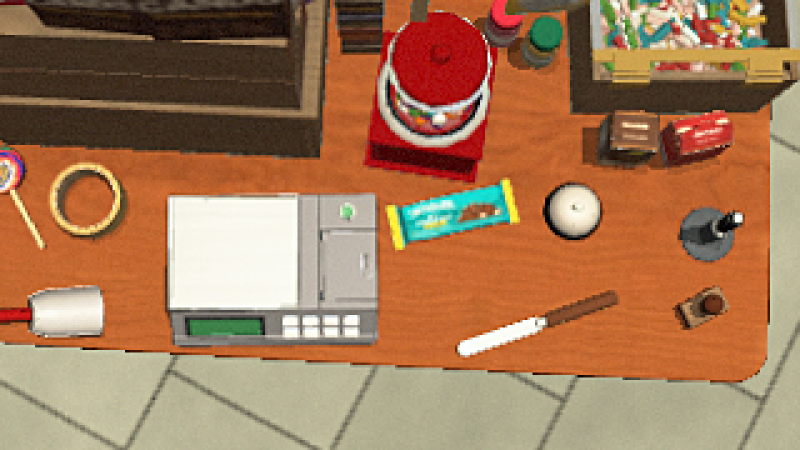

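View pics/s1.png

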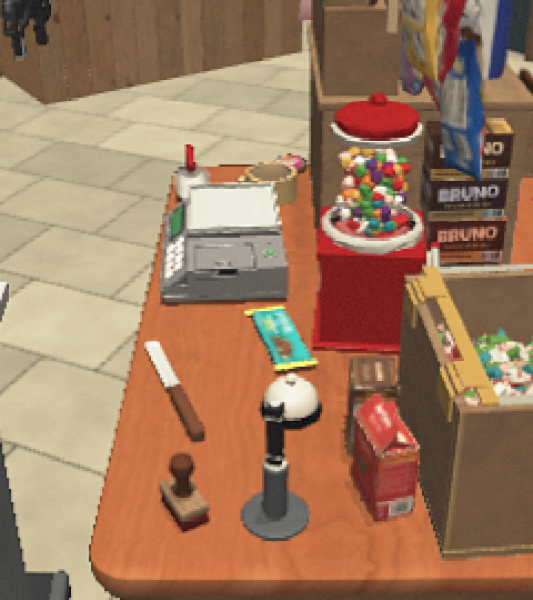

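Top crop: knife at crop (460..618, 350..295), notch side of the scale at (377, 265), stand at (707, 232). Side crop shows the notch as a dark slot at (235, 272), the probe black grip at (275, 430). Now I refine from depth.

```bash
python3 - <<'E'
from h import *
np.set_printoptions(precision=4,suppress=True)
F={c:dict(np.load(f"/tmp/{c}0.npz")) for c in("top","side")}
C={c:cloud(F[c]) for c in F}
t=C["top"].reshape(-1,3);s=C["side"].reshape(-1,3)
# scale deck
def box(P,lo,hi): return P[np.all((P>lo)&(P<hi),1)]
for n,P in(("top",t),("side",s)):
    d=box(P,[.36,.04,.045],[.62,.36,.09]);print(n,"scale rect",len(d),cv2.minAreaRect(d[:,:2].astype(np.float32)), "deck z",np.median(box(P,[.44,.08,.05],[.5,.12,.075])[:,2]))
w=box(s,[.37,.045,.012],[.6,.085,.042])
A=np.c_[w[:,0],np.ones(len(w))];k=np.linalg.lstsq(A,w[:,1],rcond=None)[0]
for i in range(5):
    r=w[:,1]-A@k;m=abs(r-np.median(r))<.004;k=np.linalg.lstsq(A[m],w[m,1],rcond=None)[0]
print("wall y=",k,m.sum(),"resid",r[m].std(),"xr",np.percentile(w[m,0],[0,1,99,100]))
# notch: dark pixels on wall plane
f=F["side"];g=cv2.cvtColor(f["img"],cv2.COLOR_RGB2GRAY)
o=np.array(f["T"])[:3,3]
for v in range(212,232):
    print(v,round(onz(f,[258,v],.051)[1],3),g[v,236:286:2])
# knife
for n,P in(("top",t),("side",s)):
    d=box(P,[.35,-.26,.004],[.47,-.01,.03]);c=d[:,:2].mean(0);u=np.linalg.svd(d[:,:2]-c)[2][0];u*=np.sign(u[1])
    p=(d[:,:2]-c)@u;q=(d[:,:2]-c)@[-u[1],u[0]]
    print(n,"knife",len(d),c,u,"ang",np.degrees(np.arctan2(u[1],u[0])),"ends",c+u*p.min(),c+u*p.max(),p.max()-p.min(),"q",np.percentile(q,[2,98]),"z",np.percentile(d[:,2],[5,50,95]))
# probe grip
for n,P in(("top",t),("side",s)):
    for a,b in((.012,.06),(.09,.12),(.12,.145),(.145,.17)):
        d=box(P,[.47,-.42,a],[.58,-.31,b])
        if len(d)>3: print(n,"probe",a,b,len(d),d.min(0),d.max(0),d.mean(0),cv2.minAreaRect(d[:,:2].astype(np.float32)))
E
```

```text
top scale rect 4285 ((0.4899188280105591, 0.19491225481033325), (0.2583637535572052, 0.17149032652378082), 88.89828491210938) deck z 0.06071439205530749
side scale rect 1961 ((0.48806944489479065, 0.18815062940120697), (0.1637757122516632, 0.26976072788238525), 0.7010601758956909) deck z 0.06236443962607663
wall y= [-0.0252  0.0755] 399 resid 0.0019215017849389462 xr [0.3847 0.3903 0.5668 0.567 ]
212 0.14 [249 183 248 198 155 166 154 166 165 166 163 162 161 162 161 165 163 164
 166 145 162 166 165 166 161]
213 0.133 [222 172 229 156 153 167 154 162 163 162 161 162 161 161 165 164 162 163
 165 145 163 193 139 159 161]
214 0.126 [243 215 218 195 148 163 149 161 163 163 162 162 163 162 164 162 164 164
 164 139 162 158 145 129 165]
215 0.119 [249 212 250 182 145 165 151 162 163 163 164 163 160 165 161 162 163 163
 163 154 165 153 149 179 146]
216 0.112 [244 175 250 119 142 165 151 164 163 163 160 164 168 165 163 162 163 164
 164 130 166 161 163 162 164]
217 0.105 [213 195 234 160 143 166 150 163 164 164 141 169 196 168 153 163 162 163
 161 124 164 165 160 163 165]
218 0.099 [244 190 239 
[... 2869 characters left out ...]
), (0.03193637356162071, 0.03602276369929314), 74.56777954101562)
side probe 0.09 0.12 97 [ 0.5075 -0.3774  0.0902] [ 0.526  -0.363   0.1198] [ 0.5165 -0.3724  0.1046] ((0.5176336169242859, -0.37148401141166687), (0.020078184083104134, 0.012796465307474136), 13.035502433776855)
side probe 0.12 0.145 84 [ 0.5077 -0.3775  0.1203] [ 0.5258 -0.3642  0.1449] [ 0.5163 -0.373   0.1328] ((0.5179151296615601, -0.37233537435531616), (0.019970161840319633, 0.01089646015316248), 17.30862808227539)
side probe 0.145 0.17 36 [ 0.508  -0.3771  0.1456] [ 0.5259 -0.3599  0.1511] [ 0.5169 -0.3691  0.1482] ((0.516785740852356, -0.3683524429798126), (0.014818558469414711, 0.01566728577017784), 73.83151245117188)
```

```bash
cat > pl.py <<'E'
from h import *
def Rd(yaw,pitch=0):  # tool down, tool y at world angle yaw(deg)
    y=np.radians(yaw);Y=np.array([np.cos(y),np.sin(y),0]);Z=np.array([0,0,-1.]);X=np.cross(Y,Z)
    return np.c_[X,Y,Z]
def plan(wps,p=None,Rm=None,step=.045,deg=7.5):
    """wps: (pos,yaw,hand[,nmin])"""
    s=sense();p=s["eef_pos"] if p is None else np.array(p);Rm=R.from_rotvec(s["orientation"]) if Rm is None else Rm
    rows=[]
    for w in wps:
        P,Rt,h=np.array(w[0],float),R.from_matrix(Rd(w[1])),w[2];nm=w[3] if len(w)>3 else 1
        n=max(nm,int(np.ceil(np.linalg.norm(P-p)/step)),int(np.ceil(np.degrees((Rm.inv()*Rt).magnitude())/deg)))
        for i in range(n):
            k=n-i
            t=np.round(Rm.inv().apply((P-p)/k)/.05,2);r=np.round((Rm.inv()*Rt).as_rotvec()/k/np.radians(8),2)
            rows.append([float(v)+0. for v in [*t,*r,h]])
            p=p+Rm.apply(t*.05);Rm=Rm*R.from_rotvec(r*np.radians(8))
    while len(rows)%5: rows.append([0,0,0,0,0,0,rows[-1][6]])
    for i in range(0,len(rows),5): print(str(rows[i:i+5]).replace(" ","").replace(".0,",",").replace(".0]","]"))
    print("end",np.round(p,4));return p,Rm
E
python3 - <<'E'
from pl import *
np.set_printoptions(precision=4,suppress=True)
F={c:dict(np.load(f"/tmp/{c}0.npz")) for c in("top","side")}
for c,f in F.items():
    im=f["img"];hsv=cv2.cvtColor(im,cv2.COLOR_RGB2HSV);h,w=im.shape[:2]
    P=np.array([[onz(f,[x,y],.01) for x in range(200,420)] for y in range(180,330)])
    sub=im[180:330,200:420].astype(int);hs=hsv[180:330,200:420]
    reg=(P[...,0]>.36)&(P[...,0]<.46)&(P[...,1]>-.27)&(P[...,1]<-.015)
    bl=reg&(hs[...,1]<90)&(hs[...,2]>150); ha=reg&(hs[...,2]<125)
    for n,m in(("blade",bl),("handle",ha)):
        m=m.astype(np.uint8);k,lab,st,_=cv2.connectedComponentsWithStats(m);j=1+np.argmax(st[1:,4]);d=P[lab==j][:,:2]
        z0=d.mean(0);u=np.linalg.svd(d-z0)[2][0];u*=np.sign(u[1]);q=(d-z0)@u
        print(c,n,len(d),z0,np.degrees(np.arctan2(u[1],u[0])),z0+u*q.min(),z0+u*q.max())
for x,y in((261,222),(260,221),(266,222),(255,222)): print(onz(F["side"],[x,y],.051))
plan([([.43,-.18,.20],17.5,1)])
E
```

```text
top blade 223 [ 0.3933 -0.0904] 107.19073011396674 [ 0.4112 -0.1483] [ 0.3764 -0.0358]
top handle 51 [ 0.4258 -0.181 ] 113.28998391323933 [ 0.4487 -0.2343] [ 0.4105 -0.1456]
side blade 143 [ 0.3919 -0.089 ] 107.22803333143057 [ 0.4075 -0.1392] [ 0.3753 -0.0355]
side handle 87 [ 0.4221 -0.2038] 109.66909894074111 [ 0.438  -0.2485] [ 0.4003 -0.1429]
[0.4814 0.0715 0.051 ]
[0.4785 0.0783 0.051 ]
[0.4973 0.0702 0.051 ]
[0.4624 0.0732 0.051 ]
[[-0.51,-0.7,0.05,0,0,0.39,1],[-0.55,-0.67,0.05,0,0,0.39,1],[-0.59,-0.64,0.05,0,0,0.39,1],[-0.62,-0.61,0.05,0,0,0.39,1],[-0.65,-0.57,0.05,0,0,0.39,1]]
[[-0.68,-0.53,0.05,0,0,0.39,1],[-0.71,-0.5,0.05,0,0,0.39,1],[-0.74,-0.46,0.05,0,0,0.39,1],[-0.76,-0.42,0.05,0,0,0.39,1],[-0.78,-0.37,0.05,0,0,0.39,1]]
[[-0.8,-0.33,0.05,0,0,0.39,1],[-0.82,-0.29,0.05,0,0,0.4,1],[-0.84,-0.24,0.05,0,0,0.39,1],[-0.85,-0.19,0.05,0,0,0.4,1],[-0.86,-0.15,0.05,0,0,0.39,1]]
[[-0.86,-0.1,0.05,0,0,0.4,1],[-0.87,-0.05,0.05,0,0,0.39,1],[-0.86,0,0.06,0,0,0.4,1],[0,0,0,0,0,0,1],[0,0,0,0,0,0,1]]
end [ 0.4301 -0.1798  0.1998]
```

>>> step_arm(
  rows=[
    [-0.51,-0.7,0.05,0,0,0.39,1],
    [-0.55,-0.67,0.05,0,0,0.39,1],
    [-0.59,-0.64,0.05,0,0,0.39,1],
    [-0.62,-0.61,0.05,0,0,0.39,1],
    [-0.65,-0.57,0.05,0,0,0.39,1],
  ],
)

```text
clock: 2.42
eef_pos: [0.2339, 0.3478, 0.2328]
orientation: [0.858, 3.022, 0.0]
wrist_force: [0.1, 0.6, 0.4]
grip_width: 0.0852
gripper_force: 0.0
```

>>> step_arm(
  rows=[
    [-0.68,-0.53,0.05,0,0,0.39,1],
    [-0.71,-0.5,0.05,0,0,0.39,1],
    [-0.74,-0.46,0.05,0,0,0.39,1],
    [-0.76,-0.42,0.05,0,0,0.39,1],
    [-0.78,-0.37,0.05,0,0,0.39,1],
  ],
)

```text
clock: 3.05
eef_pos: [0.309, 0.1445, 0.2205]
orientation: [1.261, 2.877, 0.001]
wrist_force: [1.0, 0.1, -0.2]
grip_width: 0.0851
gripper_force: 0.0
```

>>> step_arm(
  rows=[
    [-0.8,-0.33,0.05,0,0,0.39,1],
    [-0.82,-0.29,0.05,0,0,0.4,1],
    [-0.84,-0.24,0.05,0,0,0.39,1],
    [-0.85,-0.19,0.05,0,0,0.4,1],
    [-0.86,-0.15,0.05,0,0,0.39,1],
  ],
)

```text
clock: 3.68
eef_pos: [0.3849, -0.0597, 0.208]
orientation: [1.644, 2.676, 0.0]
wrist_force: [1.1, 0.8, -0.4]
grip_width: 0.0853
gripper_force: 0.0
```

>>> step_arm(
  rows=[
    [-0.86,-0.1,0.05,0,0,0.4,1],
    [-0.87,-0.05,0.05,0,0,0.39,1],
    [-0.86,0,0.06,0,0,0.4,1],
    [0,0,0,0,0,0,1],
    [0,0,0,0,0,0,1],
  ],
)

```text
clock: 4.3
eef_pos: [0.43, -0.1795, 0.1997]
orientation: [-1.858, -2.533, -0.0]
wrist_force: [0.9, 0.1, 0.3]
grip_width: 0.0854
gripper_force: 0.0
```

```bash
python3 - <<'E'
from pl import *
plan([([.4215,-.18,.03],17.2,.6),([.4215,-.18,.0165],17.2,.6)])
E
```

```text
[[0.01,-0.04,0.85,0,0,0.01,0.6],[0.01,-0.04,0.85,0,0,0.01,0.6],[0.01,-0.04,0.85,0,0,0.01,0.6],[0.01,-0.04,0.84,0,0,0.01,0.6],[0,0,0.27,0,0,0,0.6]]
end [ 0.4217 -0.18    0.0167]
```

>>> step_arm(
  rows=[
    [0.01,-0.04,0.85,0,0,0.01,0.6],
    [0.01,-0.04,0.85,0,0,0.01,0.6],
    [0.01,-0.04,0.85,0,0,0.01,0.6],
    [0.01,-0.04,0.84,0,0,0.01,0.6],
    [0,0,0.27,0,0,0,0.6],
  ],
)

```text
clock: 4.92
eef_pos: [0.421, -0.1789, 0.0154]
orientation: [-1.862, -2.527, 0.0]
wrist_force: [0.7, 0.0, 0.1]
grip_width: 0.0511
gripper_force: 0.0
```

>>> step_arm(
  rows=[
    [0,0,0,0,0,0,0],
    [0,0,0,0,0,0,0],
    [0,0,0,0,0,0,0],
    [0,0,0,0,0,0,0],
    [0,0,0,0,0,0,0],
  ],
  newtons=80,
)

```text
clock: 5.55
eef_pos: [0.4229, -0.1806, 0.0187]
orientation: [1.863, 2.526, 0.001]
wrist_force: [-0.9, 3.3, 6.6]
grip_width: 0.0154
gripper_force: 79.0
```

>>> step_arm(
  rows=[
    [0,0,0,0,0,0,0],
    [0,0,-0.2,0,0,0,0],
    [0,0,-0.5,0,0,0,0],
    [0,0,-0.5,0,0,0,0],
    [0,0,-0.5,0,0,0,0],
  ],
)

```text
clock: 6.18
eef_pos: [0.4222, -0.1804, 0.1041]
orientation: [1.864, 2.527, -0.0]
wrist_force: [-0.4, 0.0, -1.4]
grip_width: 0.0158
gripper_force: 78.3
```

```bash
python3 - <<'E'
from pl import *
plan([([.48,-.125,.09],-1,0),([.48,-.125,.085],-1,0,1)])
E
```

```text
[[0.24,0.48,0.09,0,0,0.76,0],[0.29,0.45,0.1,0,0,0.76,0],[0.33,0.41,0.09,0.01,0.01,0.75,0],[0,0,0.1,0,0,0,0],[0,0,0,0,0,0,0]]
end [ 0.4798 -0.1251  0.0851]
```

>>> step_arm(
  rows=[
    [0.24,0.48,0.09,0,0,0.76,0],
    [0.29,0.45,0.1,0,0,0.76,0],
    [0.33,0.41,0.09,0,0,0.75,0],
    [0,0,0.1,0,0,0,0],
    [0,0,0,0,0,0,0],
  ],
)

```text
clock: 6.8
eef_pos: [0.4793, -0.1251, 0.0833]
orientation: [2.239, 2.204, -0.0]
wrist_force: [-1.2, -0.1, -0.3]
grip_width: 0.016
gripper_force: 78.4
```

```bash
cat > tri.py <<'E'
from pl import *
def tri(labels,n=2):
    out={}
    for l in labels:
        A=np.zeros((3,3));b=np.zeros(3);rs=[];info=[]
        for c in("top","side"):
            f=grab_frame(c);d=models.landmark_of(c,l)
            if not d or d[0]["conf"]<.3: info.append((c,"none"));continue
            px=d[0]["pixel"];o,v=ray(f,px);v/=np.linalg.norm(v);M=np.eye(3)-np.outer(v,v);A+=M;b+=M@o;rs.append((o,v));info.append((c,np.round(px,1),round(d[0]["conf"],2)))
        if len(rs)==2:
            X=np.linalg.solve(A,b);print(l,X,"res mm",[round(1e3*np.linalg.norm(np.cross(X-o,v)),1) for o,v in rs],info);out[l]=X
        else: print(l,info)
    return out
E
python3 - <<'E'
from tri import *
np.set_printoptions(precision=4,suppress=True)
s=sense();print(s["eef_pos"],s["clock"])
tri(["knife_tip","pry_notch"])
f=grab_frame("side");cv2.imwrite("pics/s2.png",cv2.resize(f["img"][180:300,200:340,::-1],(700,600),interpolation=2))
f=grab_frame("top");cv2.imwrite("pics/t2.png",cv2.resize(f["img"][180:280,220:360,::-1],(700,500),interpolation=2))
E
```

```text
[ 0.4793 -0.1251  0.0833] 6.8
knife_tip [('top', array([292.9, 222.2]), 0.59), ('side', 'none')]
pry_notch [0.4776 0.0593 0.0648] res mm [np.float64(8.6), np.float64(8.6)] [('top', array([282. , 224.1]), 0.85), ('side', array([257.1, 220.6]), 0.79)]
```

View pics/s2.png

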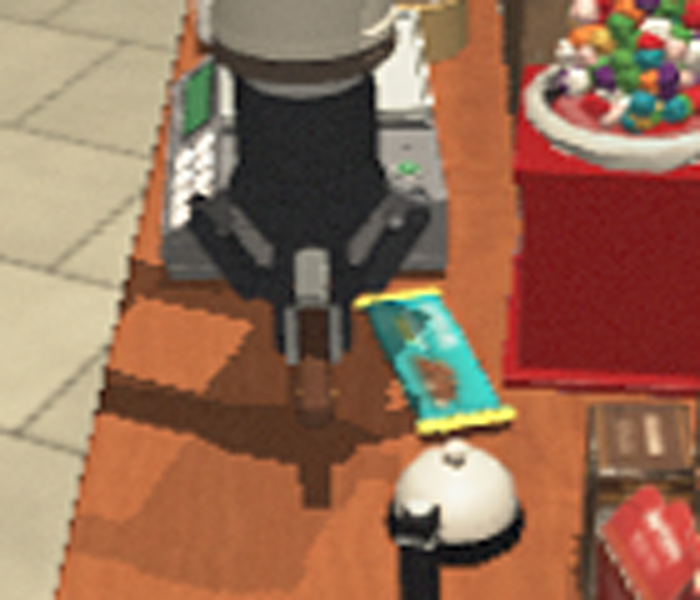

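View pics/t2.png

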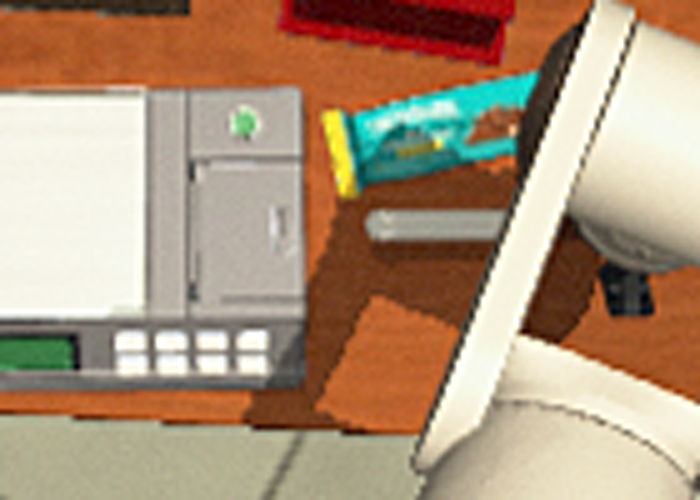

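Side crop: knife is held straight, its tip hidden behind the gripper. Top crop: blade tip at (368, 224), cover's free edge at column 303, rows 158–302, mark at (280, 228).

```bash
python3 - <<'E'
from tri import *
np.set_printoptions(precision=4,suppress=True)
f=dict(np.load("/tmp/top0.npz"))
for n,px,z in(("tip",(293.4,224.7),.074),("blade right",(320,224.8),.074),("cov mid",(280.6,226),.0605),("cov back",(280.4,211.6),.0605),("cov front",(280.8,240.2),.0605),("mark",(276,225.5),.0605),("scale br",(280,197.6),.06),("hinge",(258.4,226),.0605)): print(n,onz(f,px,z))
plan([([.476,-.125,.0615],-1,0),([.476,-.096,.0615],-1,0,4)],)
E
```

```text
tip [0.4826 0.0251 0.074 ]
blade right [ 0.4804 -0.0563  0.074 ]
cov mid [0.4809 0.0642 0.0605]
cov back [0.5257 0.0638 0.0605]
cov front [0.4371 0.0646 0.0605]
mark [0.4828 0.0783 0.0605]
scale br [0.5697 0.064  0.06  ]
hinge [0.4824 0.1326 0.0605]
[[0,-0.07,0.43,0,0,0,0],[0.15,0,0,0,0,0,0],[0.14,0,0,0,0,0,0],[0.15,-0.01,0,0,0,0,0],[0.14,0,0,0,0,0,0]]
end [ 0.4761 -0.096   0.0614]
```

```bash
python3 - <<'E'
from tri import *
np.set_printoptions(precision=4,suppress=True)
D=[]
for i in range(4):
    f=grab_frame("top");D.append(cloud(f))
D=np.nanmedian(D,0)
b=D[223:227,296:319,2];print("blade z by col",np.nanmedian(b,0)); print("deck",np.nanmedian(D[202:210,262:276,2]),"table",np.nanmedian(D[234:242,300:308,2]),"cover",np.nanmedian(D[215:237,262:278,2]))
E
```

```text
blade z by col [0.0754 0.0759 0.0731 0.073  0.0739 0.0752 0.0739 0.0734 0.0752 0.0744
 0.074  0.0729 0.0748 0.0744 0.073  0.0748 0.0722 0.0738 0.0752 0.0751
 0.0745 0.0723 0.0733]
deck 0.060628375307106575 table -0.0006729301813292454 cover 0.06103589754362043
```

>>> step_arm(
  rows=[
    [0,0,0.44,0,0,0,0],
    [0.2,0,0,0,0,0,0],
    [0.25,0,0,0,0,0,0],
    [0.25,0,0,0,0,0,0],
    [0,0,0,0,0,0,0],
  ],
)

```text
clock: 8.12
eef_pos: [0.4804, -0.0889, 0.0613]
orientation: [2.238, 2.203, 0.0]
wrist_force: [-0.5, -0.5, -1.5]
grip_width: 0.0161
gripper_force: 78.4
```

>>> step_arm(
  rows=[
    [0.15,0,0,0,0,0,0],
    [0.15,0,0,0,0,0,0],
    [0.1,0,0,0,0,0,0],
    [0.1,0,0,0,0,0,0],
    [0,0,0,0,0,0,0],
  ],
)

```text
clock: 8.75
eef_pos: [0.4806, -0.0647, 0.0608]
orientation: [-2.24, -2.203, 0.0]
wrist_force: [-0.6, -0.5, -1.1]
grip_width: 0.0159
gripper_force: 78.4
```

```bash
python3 - <<'E'
from pl import *
s=sense();p=s["eef_pos"];yh,zh,r=.1322,.0605,.047
w=[]
for t in np.linspace(0.06,1.76,14):
    o=.005-.001*t/1.7
    w.append(([p[0],yh-r*np.cos(t)-o*np.sin(t)-.150,zh+r*np.sin(t)-o*np.cos(t)+.010],-1,0))
plan(w)
E
```

```text
[[-0.01,0,-0.15,0,0,0,0],[0.01,0,-0.13,0,0,0,0],[0.02,0,-0.12,0,0,0,0],[0.03,0,-0.12,0,0,0,0],[0.05,0,-0.11,0,0,0,0]]
[[0.07,0,-0.11,0,0,0,0],[0.08,0,-0.1,0,0,0,0],[0.09,-0.01,-0.08,0,0,0,0],[0.1,0,-0.08,0,0,0,0],[0.11,0,-0.05,0,0,0,0]]
[[0.12,0,-0.05,0,0,0,0],[0.12,0,-0.03,0,0,0,0],[0.12,-0.01,-0.01,0,0,0,0],[0.13,0,0.01,0,0,0,0],[0,0,0,0,0,0,0]]
end [ 0.4805 -0.0127  0.1173]
```

>>> step_arm(
  rows=[
    [-0.01,0,-0.15,0,0,0,0],
    [0.01,0,-0.13,0,0,0,0],
    [0.02,0,-0.12,0,0,0,0],
    [0.03,0,-0.12,0,0,0,0],
    [0.05,0,-0.11,0,0,0,0],
  ],
)

```text
clock: 9.38
eef_pos: [0.4807, -0.0599, 0.0928]
orientation: [2.241, 2.202, -0.0]
wrist_force: [-0.1, -0.3, -1.6]
grip_width: 0.0164
gripper_force: 78.2
```

>>> step_arm(
  rows=[
    [0.07,0,-0.11,0,0,0,0],
    [0.08,0,-0.1,0,0,0,0],
    [0.09,0,-0.08,0,0,0,0],
    [0.1,0,-0.08,0,0,0,0],
    [0,0,0,0,0,0,0],
  ],
)

```text
clock: 10.0
eef_pos: [0.4811, -0.0426, 0.1111]
orientation: [2.24, 2.202, 0.0]
wrist_force: [0.7, -0.6, -1.2]
grip_width: 0.0159
gripper_force: 78.3
```

```bash
python3 - <<'E'
from tri import *
f=grab_frame("top");a=f["img"][180:280,220:340,::-1]
f=grab_frame("side");b=f["img"][160:260,200:320,::-1]
cv2.imwrite("pics/c3.png",cv2.resize(np.hstack([a,b]),(800,333),interpolation=2))
E
```

```text
(no output)
```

View pics/c3.png

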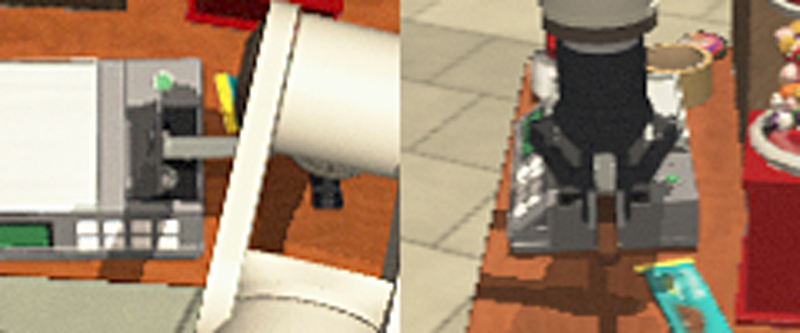

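Left half (top view): the cover is up, foreshortened at columns 128–162, with the blade tip pushing at (165, 150), and the pit and collar visible below it. Continuing the arc.

>>> step_arm(
  rows=[
    [0.11,0,-0.05,0,0,0,0],
    [0.12,0,-0.05,0,0,0,0],
    [0.12,0,-0.03,0,0,0,0],
    [0.12,0,-0.01,0,0,0,0],
    [0.13,0,0.01,0,0,0,0],
  ],
)

```text
clock: 10.72
eef_pos: [0.4815, -0.0125, 0.1173]
orientation: [2.24, 2.202, -0.0]
wrist_force: [-0.3, -1.5, -1.9]
grip_width: 0.0158
gripper_force: 78.3
```

>>> step_arm(
  rows=[
    [0.05,0,0.01,0,0,0,0],
    [0.03,0,0.01,0,0,0,0],
    [0,0,0,0,0,0,0],
    [-0.3,0,0,0,0,0,0],
    [-1,0,0,0,0,0,0],
  ],
)

```text
clock: 11.35
eef_pos: [0.4806, -0.0741, 0.1164]
orientation: [2.238, 2.205, 0.001]
wrist_force: [0.6, -0.4, -1.3]
grip_width: 0.0159
gripper_force: 78.4
```

```bash
python3 - <<'E'
from tri import *
np.set_printoptions(precision=4,suppress=True)
print(sense()["clock"],sense()["eef_pos"])
f=grab_frame("top");a=f["img"][180:280,220:340,::-1]
f=grab_frame("side");b=f["img"][160:260,200:320,::-1]
cv2.imwrite("pics/c4.png",cv2.resize(np.hstack([a,b]),(800,333),interpolation=2))
tri(["cal_key_top"])
u=np.array([np.cos(np.radians(107.2)),np.sin(np.radians(107.2))])
p,r=plan([([.478,-.12,.115],-1,0),([.424,-.180,.06],17.2,0),([.424,-.18,.0195],17.2,0,2)])
E
```

```text
11.35 [ 0.4806 -0.0741  0.1164]
cal_key_top [('top', 'none'), ('side', 'none')]
[[-0.46,-0.02,0.01,0,0,0,0],[-0.46,-0.01,0.02,0,0,0,0],[-0.41,-0.35,0.37,0,0,-0.76,0],[-0.37,-0.4,0.36,0,0,-0.76,0],[-0.32,-0.43,0.37,0,0,-0.76,0]]
[[0,0,0.4,0,0,0,0],[0,0,0.41,0,0,0,0],[0,0,0,0,0,0,0],[0,0,0,0,0,0,0],[0,0,0,0,0,0,0]]
end [ 0.4239 -0.1802  0.0193]
```

View pics/c4.png

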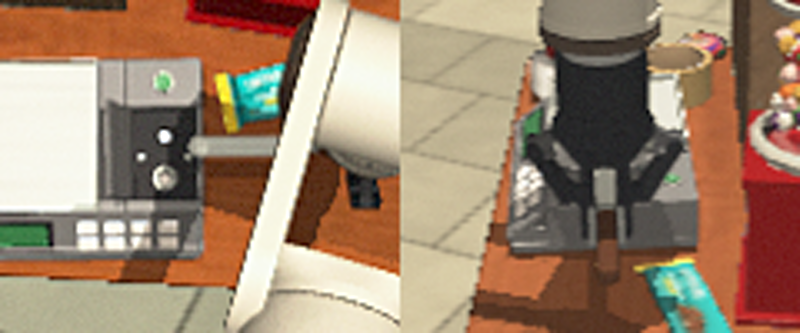

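Cover stands open (thin strip at columns 103–115). The reset key is at crop (165, 135), the collared calibration key at (165, 178). Laying the knife back.

>>> step_arm(
  rows=[
    [-0.46,-0.02,0.01,0,0,0,0],
    [-0.46,-0.01,0.02,0,0,0,0],
    [-0.41,-0.35,0.37,0,0,-0.76,0],
    [-0.37,-0.4,0.36,0,0,-0.76,0],
    [-0.32,-0.43,0.37,0,0,-0.76,0],
  ],
)

```text
clock: 12.28
eef_pos: [0.4237, -0.1801, 0.0594]
orientation: [1.857, 2.534, 0.0]
wrist_force: [-0.4, 0.9, -1.3]
grip_width: 0.016
gripper_force: 78.4
```

>>> step_arm(
  rows=[
    [0,0,0.4,0,0,0,0],
    [0,0,0.3,0,0,0,0],
    [0,0,0.09,0,0,0,0],
    [0,0,0,0,0,0,0],
    [0,0,0,0,0,0,0],
  ],
)

```text
clock: 12.9
eef_pos: [0.4245, -0.1802, 0.0209]
orientation: [1.862, 2.529, -0.0]
wrist_force: [0.3, -0.2, -0.0]
grip_width: 0.0156
gripper_force: 78.5
```

>>> step_arm(
  rows=[
    [0,0,0,0,0,0,0.5],
    [0,0,0,0,0,0,0.5],
    [0,0,0,0,0,0,0.5],
    [0,0,-0.7,0,0,0,0.6],
    [0,0,-0.9,0,0,0,0.6],
  ],
)

```text
clock: 13.52
eef_pos: [0.4235, -0.1799, 0.1007]
orientation: [-1.862, -2.528, 0.0]
wrist_force: [0.8, -0.8, -0.5]
grip_width: 0.0511
gripper_force: 0.0
```

>>> step_arm(
  rows=[
    [0,0,-1,0,0,0,0.6],
    [-0.3,0,-1,0,0,0,0.6],
    [0.5,-0.5,-0.6,0,0,0,0.6],
    [0.5,-0.5,0,0,0,0,0.6],
    [0,0,0,0,0,0,0.6],
  ],
)

```text
clock: 14.15
eef_pos: [0.3648, -0.1609, 0.231]
orientation: [1.862, 2.528, -0.0]
wrist_force: [0.5, -0.5, -0.3]
grip_width: 0.0516
gripper_force: 0.0
```

```bash
python3 - <<'E'
from tri import *
np.set_printoptions(precision=4,suppress=True)
print(sense()["clock"],sense()["eef_pos"])
fs=[grab_frame("side") for i in range(6)];ft=[grab_frame("top") for i in range(4)]
S=[cloud(f) for f in fs];P=np.concatenate([np.nanmean(S,0).reshape(-1,3)])
A=np.concatenate([s.reshape(-1,3) for s in S])
m=(P[:,0]>.49)&(P[:,0]<.545)&(P[:,1]>-.395)&(P[:,1]<-.335)&(P[:,2]>.088)&(P[:,2]<.14)
d=P[m];print(m.sum())
for a in np.arange(.500,.536,.002):
    q=d[(d[:,0]>=a)&(d[:,0]<a+.002)]
    if len(q): print(round(a,3),len(q),np.median(q[:,1]).round(4),q[:,1].std().round(4))
a=cv2.resize(np.mean([f["img"].astype(float) for f in fs],0)[255:350,250:320,::-1],(440,600),interpolation=2)
b=cv2.resize(np.mean([f["img"].astype(float) for f in ft],0)[190:240,395:435,::-1],(360,450),interpolation=2)
c=np.zeros((600,800,3));c[:,:440]=a;c[:450,440:]=b;cv2.imwrite("pics/p5.png",c)
np.savez("/tmp/top1.npz",**ft[0]);
tri(["probe","cal_key_top","probe_stand","knife_tip","palette_knife"])
E
```

```text
14.15 [ 0.3648 -0.1609  0.231 ]
169
0.506 19 -0.3705 0.0007
0.508 18 -0.3721 0.0004
0.51 15 -0.3731 0.0004
0.512 10 -0.3734 0.0005
0.514 13 -0.3733 0.0004
0.516 19 -0.3745 0.0004
0.518 18 -0.3753 0.0006
0.52 19 -0.3755 0.0006
0.522 19 -0.3735 0.0004
0.524 19 -0.3656 0.0006
probe [('top', array([415.1, 215.1]), 0.38), ('side', 'none')]
cal_key_top [('top', 'none'), ('side', 'none')]
probe_stand [ 0.5188 -0.3669  0.0052] res mm [np.float64(3.6), np.float64(3.6)] [('top', array([413.5, 214.2]), 0.56), ('side', array([285.6, 330.6]), 0.98)]
knife_tip [ 0.3877 -0.0408  0.0154] res mm [np.float64(1.2), np.float64(1.2)] [('top', array([314.6, 256.6]), 0.71), ('side', array([231.6, 252.2]), 0.6)]
palette_knife [('top', 'none'), ('side', array([244.6, 284.3]), 0.82)]<stdin>:5: RuntimeWarning: Mean of empty slice
[ WARN:0@15.630] global loadsave.cpp:1063 imwrite_ Unsupported depth image for selected encoder is fallbacked to CV_8U.
```

View pics/p5.png

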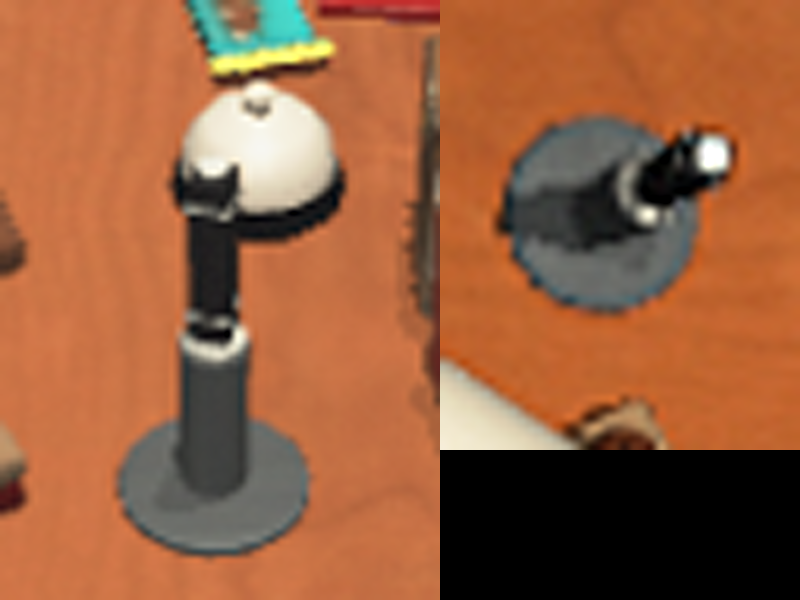

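Side crop: black grip at columns 190–240 with one face mainly towards the camera, turned about -16°; top crop: grip leans from (650, 190) to (712, 155) by perspective, stand foot centred at (600, 213).

```bash
python3 - <<'E'
from tri import *
np.set_printoptions(precision=4,suppress=True)
f=dict(np.load("/tmp/top1.npz"))
for n,px,z in(("collar",(269.5,233.4),.039),("reset",(269.5,220.5),.03)): print(n,onz(f,px,z))
a=f["img"][200:250,240:290,::-1];cv2.imwrite("pics/k6.png",cv2.resize(a,(600,600),interpolation=2))
plan([([.485,-.3,.225],-16,.6),([.517,-.366,.205],-16,.6),([.517,-.366,.108],-16,.6,3)])
E
```

```text
collar [0.4608 0.0992 0.039 ]
reset [0.5024 0.0985 0.03  ]
[[-0.67,0.29,0.02,0,0,0.83,0.6],[-0.63,0.37,0.02,0,0,0.83,0.6],[-0.59,0.44,0.02,0,0,0.83,0.6],[-0.53,0.5,0.02,0,0,0.83,0.6],[-0.47,0.56,0.03,0,0,0.84,0.6]]
[[-0.55,0.49,0.2,0,0,0,0.6],[-0.54,0.48,0.2,0,0,0,0.6],[0,0,0.65,0,0,0,0.6],[0,0,0.64,0,0,0,0.6],[0,0.01,0.65,0,0,0,0.6]]
end [ 0.5173 -0.366   0.1078]
```

View pics/k6.png

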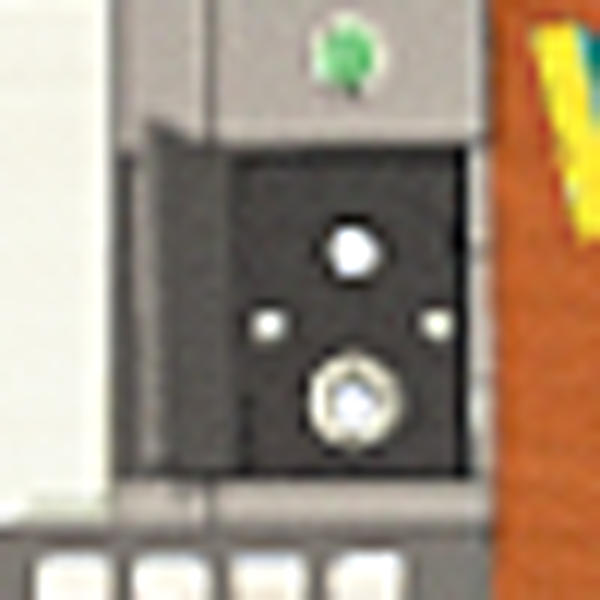

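Crop: pit open, collar centred at (354, 400), reset key (353, 250), cover standing at columns 145–235.

>>> step_arm(
  rows=[
    [-0.67,0.29,0.02,0,0,0.83,0.6],
    [-0.63,0.37,0.02,0,0,0.83,0.6],
    [-0.59,0.44,0.02,0,0,0.83,0.6],
    [-0.53,0.5,0.02,0,0,0.83,0.6],
    [-0.47,0.56,0.03,0,0,0.84,0.6],
  ],
)

```text
clock: 16.27
eef_pos: [0.486, -0.301, 0.2246]
orientation: [-2.513, -1.885, 0.0]
wrist_force: [0.8, 0.8, 0.4]
grip_width: 0.0515
gripper_force: 0.0
```

>>> step_arm(
  rows=[
    [-0.55,0.49,0.2,0,0,0,0.6],
    [-0.54,0.48,0.2,0,0,0,0.6],
    [0,0,0.65,0,0,0,0.6],
    [0,0,0.64,0,0,0,0.6],
    [0,0.01,0.65,0,0,0,0.6],
  ],
)

```text
clock: 16.9
eef_pos: [0.5172, -0.366, 0.1066]
orientation: [-2.509, -1.89, 0.0]
wrist_force: [1.2, -0.0, -0.2]
grip_width: 0.0511
gripper_force: 0.0
```

>>> step_arm(
  rows=[
    [0,0,0,0,0,0,0.4],
    [0,0,0,0,0,0,0.3],
    [0,0,0,0,0,0,0],
    [0,0,0,0,0,0,0],
    [0,0,0,0,0,0,0],
  ],
  newtons=40,
)

```text
clock: 17.52
eef_pos: [0.5178, -0.3665, 0.1097]
orientation: [2.507, 1.888, 0.001]
wrist_force: [0.2, -0.8, 7.4]
grip_width: 0.0154
gripper_force: 39.7
```

>>> step_arm(
  rows=[
    [0,0,0,0,0,0,0],
    [0,0,0,0,0,0,0],
    [0,0,-0.3,0,0,0,0],
    [0,0,-0.7,0,0,0,0],
    [0,0,-0.8,0,0,0,0],
  ],
  newtons=60,
)

```text
clock: 18.15
eef_pos: [0.5172, -0.3658, 0.1998]
orientation: [2.509, 1.89, -0.0]
wrist_force: [0.5, -0.3, 0.2]
grip_width: 0.0152
gripper_force: 58.6
```

```bash
python3 - <<'E'
from tri import *
np.set_printoptions(precision=4,suppress=True)
f=dict(np.load("/tmp/top1.npz"))
for n,px,z in(("collar",(269.04,232.88),.039),("reset",(268.96,220.4),.03),("pit tr",(278.3,212),.06),("pit br",(278.3,239),.06)): print(n,onz(f,px,z))
plan([([.517,-.366,.215],-16,0),([.40,-.15,.215],-16,0),([.445,.06,.215],-2,0)])
E
```

```text
collar [0.4625 0.1006 0.039 ]
reset [0.5027 0.1002 0.03  ]
pit tr [0.5247 0.0703 0.06  ]
pit br [0.441  0.0722 0.06  ]
[[0,0,-0.3,0,0,0,0],[0.58,-0.57,0,0,0,0,0],[0.58,-0.57,0,0,0,0,0],[0.59,-0.58,0,0,0,0,0],[0.58,-0.57,0,0,0,0,0]]
[[0.59,-0.58,0,0,0,0,0],[0.58,-0.57,0,0,0,0,0],[0.86,-0.06,0,0,0,-0.35,0],[0.86,-0.02,0,0,0,-0.35,0],[0.86,0.02,0,0,0,-0.35,0]]
[[0.85,0.07,0,0,0,-0.35,0],[0.86,0.11,0,0,0,-0.35,0],[0,0,0,0,0,0,0],[0,0,0,0,0,0,0],[0,0,0,0,0,0,0]]
end [0.445  0.0602 0.2148]
```

>>> step_arm(
  rows=[
    [0,0,-0.3,0,0,0,0],
    [0.58,-0.57,0,0,0,0,0],
    [0.58,-0.57,0,0,0,0,0],
    [0.59,-0.58,0,0,0,0,0],
    [0.58,-0.57,0,0,0,0,0],
  ],
)

```text
clock: 18.77
eef_pos: [0.4385, -0.2212, 0.2128]
orientation: [-2.509, -1.89, 0.0]
wrist_force: [-0.6, 1.1, -0.3]
grip_width: 0.015
gripper_force: 58.7
```

>>> step_arm(
  rows=[
    [0.59,-0.58,0,0,0,0,0],
    [0.58,-0.57,0,0,0,0,0],
    [0.6,-0.06,0,0,0,-0.35,0],
    [0.4,-0.02,0,0,0,-0.35,0],
    [0,0,0,0,0,0,0],
  ],
)

```text
clock: 19.4
eef_pos: [0.4093, -0.1, 0.213]
orientation: [2.412, 2.013, 0.0]
wrist_force: [-0.8, 0.3, -0.3]
grip_width: 0.0149
gripper_force: 58.8
```

```bash
python3 - <<'E'
from tri import *
np.set_printoptions(precision=4,suppress=True)
s=sense();print(s["clock"],s["eef_pos"],s["wrist_force"])
tri(["probe_tip","probe_tip","probe"])
fs=[grab_frame("side") for i in range(3)];a=np.mean([f["img"].astype(float) for f in fs],0)
np.savez("/tmp/side2.npz",**fs[0])
px=cv2.projectPoints(np.array([s["eef_pos"]]),cv2.Rodrigues(np.linalg.inv(fs[0]["T"])[:3,:3])[0],np.linalg.inv(fs[0]["T"])[:3,3],fs[0]["mtx"],np.array(fs[0]["distortion"]))[0].ravel();print(px)
x,y=map(int,px);print(x-30,y-20);cv2.imwrite("pics/p7.png",cv2.resize(a[y-20:y+70,x-30:x+40,::-1].astype(np.uint8),(466,600),interpolation=2))
E
```

```text
19.4 [ 0.4093 -0.1     0.213 ] [-0.7534  0.3198 -0.2805]
probe_tip [ 0.4834  0.4381 -0.1672] res mm [np.float64(124.8), np.float64(124.8)] [('top', array([167.3, 200. ]), 0.34), ('side', array([231.6, 233.4]), 0.8)]
probe_tip [ 0.4352  0.1933 -0.0583] res mm [np.float64(61.1), np.float64(61.1)] [('top', array([238.7, 226.2]), 0.63), ('side', array([230.9, 236.2]), 0.79)]
probe [('top', 'none'), ('side', array([281.7, 187.3]), 0.7)]
[233.9945 201.5648]
203 181
```

View pics/p7.png

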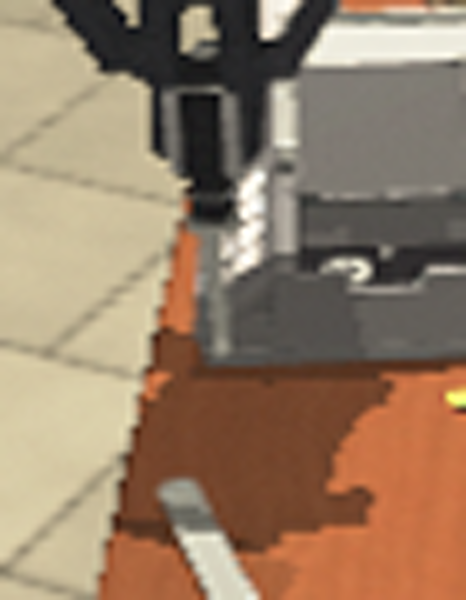

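```bash
python3 - <<'E'
from tri import *
np.set_printoptions(precision=4,suppress=True)
f=dict(np.load("/tmp/side2.npz"));T=np.linalg.inv(f["T"])
pr=lambda X:cv2.projectPoints(np.array([X],float),cv2.Rodrigues(T[:3,:3])[0],T[:3,3],f["mtx"],f["distortion"])[0].ravel()
for z in(.213,.18,.176,.15,.13,.114): print(z,pr([.4093,-.1,z]))
C=cloud(f)
for v in range(196,242,2): print(v,f["img"][v,226:240].mean(1).astype(int),C[v,228:239,1].round(2))
E
```

```text
0.213 [234.0044 201.5504]
0.18 [234.7405 212.6057]
0.176 [234.8286 213.9248]
0.15 [235.3948 222.3901]
0.13 [235.8233 228.7762]
0.114 [236.1617 233.8082]
196 [ 32  94 125  87  27  25  27  24  19  22  99 124  90  42] [-0.11 -0.11 -0.1  -0.11 -0.11 -0.11 -0.11 -0.11 -0.12 -0.11 -0.11]
198 [ 28  75 114  88  26  29  29  30  32  25  97 121  96  49] [-0.11 -0.11 -0.11 -0.11 -0.11 -0.11 -0.11 -0.11 -0.11 -0.11 -0.11]
200 [ 22  60 106  92  45  23  27  24  30  24  78 114  97  56] [-0.11 -0.11 -0.11 -0.11 -0.11 -0.11 -0.11 -0.11 -0.11 -0.11 -0.11]
202 [ 23  60 107  99  56  29  33  32  29  31  63 103  95  52] [-0.11 -0.11 -0.11 -0.1  -0.11 -0.1  -0.11 -0.11 -0.12 -0.12 -0.11]
204 [138  71 102 101  56  27  29  31  31  32  62 106 105  67] [-0.11 -0.11 -0.1  -0.11 -0.11 -0.11 -0.11 -0.11 -0.11 -0.11 -0.11]
206 [179 181 153 108  66  18  29  25  26  29  60 108 111 108] [-0.11 -0.11 -0.11 -0.11 -0.11 -0.11 -0.11 -0.11 -0.11 -0.11 -0.11]
208 [181 178 181 185 188 130  25  26  29  28  23  34 108 191] [ 1.71  1.72  1.68 -0.11 -0.11 -0.11 -0.11 -0.11 -0.11 -0.1   0.19]
210 [154 166 174 176 134  81  66  51 
[... 1295 characters left out ...]
  85  88 114 123  98  81  82] [ 0.11  0.11  0.11  0.08  0.07  0.06 -0.1  -0.1  -0.1   0.07  0.07]
232 [ 56  76  76  79  80  76  71  75  81 128 150 108  73  78] [ 0.1   0.1   0.1   0.1   0.06  0.07  0.07 -0.1  -0.1   0.07  0.06]
234 [ 66  78  78  76  76  76  66  68  75 102 106  88  81  83] [ 0.09  0.09  0.08  0.09  0.09  0.06  0.07 -0.1  -0.1   0.06  0.06]
236 [85 90 84 77 79 68 58 53 57 58 55 53 55 57] [0.08 0.07 0.07 0.07 0.07 0.07 0.07 0.08 0.08 0.07 0.07]
238 [132 105  75  76  75  76  78  82  81  76  77  74  77  76] [0.07 0.06 0.06 0.06 0.06 0.06 0.06 0.06 0.06 0.06 0.06]
240 [105  72  73  74  76  75  78  76  76  74  78  74  73  78] [0.05 0.05 0.05 0.05 0.05 0.05 0.05 0.05 0.05 0.05 0.05]
```

```bash
python3 - <<'E'
from tri import *
f=dict(np.load("/tmp/side2.npz"));print(onz(f,(254.3,220.8),.039))
plan([([.462,.03,.19],-2,0),([.462,.100,.18],-2,0,2),([.462,.100,.152],-2,0,2)])
E
```

```text
[0.4602662  0.10262322 0.039     ]
[[0.69,0.14,0.11,0,0,-0.26,0],[0.69,0.17,0.12,0,0,-0.26,0],[0.68,0.19,0.11,0,0,-0.27,0],[0.67,0.21,0.12,0,0,-0.26,0],[0.7,-0.02,0.1,0,0,0,0]]
[[0.7,-0.03,0.1,0,0,0,0],[0,0,0.28,0,0,0,0],[0,0,0.28,0,0,0,0],[0,0,0,0,0,0,0],[0,0,0,0,0,0,0]]
end [0.4619 0.1001 0.1518]
```

>>> step_arm(
  rows=[
    [0.69,0.14,0.11,0,0,-0.26,0],
    [0.69,0.17,0.12,0,0,-0.26,0],
    [0.68,0.19,0.11,0,0,-0.27,0],
    [0.67,0.21,0.12,0,0,-0.26,0],
    [0.7,-0.02,0.1,0,0,0,0],
  ],
)

```text
clock: 20.78
eef_pos: [0.4626, 0.0662, 0.1844]
orientation: [-2.26, -2.182, 0.0]
wrist_force: [-0.4, 0.3, -0.5]
grip_width: 0.0149
gripper_force: 58.8
```

>>> step_arm(
  rows=[
    [0.7,-0.03,0.1,0,0,0,0],
    [0,0,0.28,0,0,0,0],
    [0,0,0.28,0,0,0,0],
    [0,0,0,0,0,0,0],
    [0,0,0,0,0,0,0],
  ],
)

```text
clock: 21.4
eef_pos: [0.4621, 0.0995, 0.1521]
orientation: [2.261, 2.18, 0.0]
wrist_force: [-0.4, -0.2, -0.5]
grip_width: 0.0152
gripper_force: 58.8
```

```bash
python3 - <<'E'
from tri import *
np.set_printoptions(precision=4,suppress=True)
s=sense();p=s["eef_pos"];print(s["clock"],p,s["wrist_force"])
fs=[grab_frame("side") for i in range(4)];a=np.mean([f["img"].astype(float) for f in fs],0);f=fs[0]
T=np.linalg.inv(f["T"]);pr=lambda X:cv2.projectPoints(np.array([X],float),cv2.Rodrigues(T[:3,:3])[0],T[:3,3],f["mtx"],f["distortion"])[0].ravel()
print("tip expected px",pr([p[0],p[1],p[2]-.102]),"collar@",pr([.4625,.1006,.039]))
print(models.landmark_of("side","probe_tip")[:1],models.landmark_of("side","cal_key_top")[:1])
cv2.imwrite("pics/p8.png",cv2.resize(a[195:235,232:282,::-1].astype(np.uint8),(750,600),interpolation=2))
E
```

```text
21.4 [0.4621 0.0995 0.1521] [-0.4152 -0.2062 -0.4894]
tip expected px [254.754 218.271] collar@ [254.9983 221.0743]
[{'pixel': [253.1, 218.0], 'conf': 0.71}] []
```

View pics/p8.png

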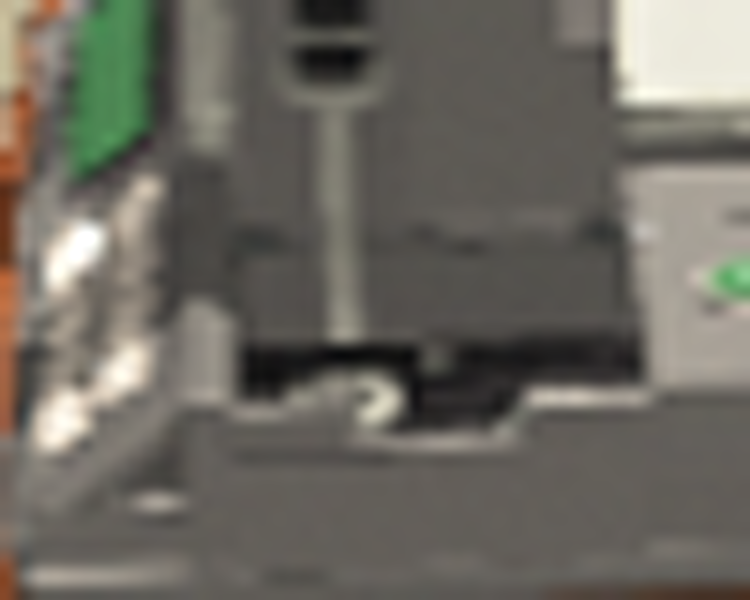

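Tip hangs at crop (346, 338), directly over the collar centred at (347, 398); its x agrees within 0.5 mm. Lowering gently.

>>> step_arm(
  rows=[
    [0.02,0,0.1,0,0,0,0],
    [0,0,0.06,0,0,0,0],
    [0,0,0.04,0,0,0,0],
    [0,0,0.04,0,0,0,0],
    [0,0,0,0,0,0,0],
  ],
)

```text
clock: 22.32
eef_pos: [0.4619, 0.1011, 0.1397]
orientation: [-2.26, -2.182, 0.0]
wrist_force: [-1.2, 0.1, -0.8]
grip_width: 0.0153
gripper_force: 58.8
```

>>> step_arm(
  rows=[
    [0,0,0.02,0,0,0,0],
    [0,0,0.02,0,0,0,0],
    [0,0,0.02,0,0,0,0],
    [0,0,0,0,0,0,0],
    [0,0,0,0,0,0,0],
  ],
)

```text
clock: 22.95
eef_pos: [0.4619, 0.1011, 0.1368]
orientation: [-2.26, -2.182, 0.0]
wrist_force: [0.5, -0.4, -0.7]
grip_width: 0.0154
gripper_force: 58.8
```

>>> step_arm(
  rows=[
    [0,0,0.02,0,0,0,0],
    [0,0,0.02,0,0,0,0],
    [0,0,0.02,0,0,0,0],
    [0,0,0,0,0,0,0],
    [0,0,0,0,0,0,0],
  ],
)

```text
clock: 23.58
eef_pos: [0.4619, 0.1011, 0.1338]
orientation: [2.26, 2.182, -0.0]
wrist_force: [0.0, -0.8, 0.1]
grip_width: 0.0149
gripper_force: 58.8
```

>>> step_arm(
  rows=[
    [0,0,0.02,0,0,0,0],
    [0,0,0.02,0,0,0,0],
    [0,0,0,0,0,0,0],
    [0,0,0,0,0,0,0],
    [0,0,0,0,0,0,0],
  ],
)

```text
clock: 24.2
eef_pos: [0.4619, 0.1011, 0.1318]
orientation: [2.26, 2.182, -0.0]
wrist_force: [-0.0, 0.3, -0.7]
grip_width: 0.0149
gripper_force: 58.8
```

```bash
cat > ff.py <<'E'
from tri import *
F=[]
for i in range(8): grab_frame("top");s=sense();F.append(s["wrist_force"])
print(s["clock"],s["eef_pos"],np.mean(F,0).round(2),np.std(F,0).round(2),s["ft_torque"].round(3))
E
python3 ff.py
```

```text
24.6 [0.46191696 0.101088   0.13180567] [-0.08 -0.08 -0.56] [0.32 0.46 0.42] [-0.004  0.017 -0.02 ]
```

>>> step_arm(
  rows=[
    [0,0,0.02,0,0,0,0],
    [0,0,0,0,0,0,0],
    [0,0,0,0,0,0,0],
    [0,0,0,0,0,0,0],
    [0,0,0,0,0,0,0],
  ],
)

```text
clock: 25.22
eef_pos: [0.4619, 0.1011, 0.1308]
orientation: [2.26, 2.182, -0.0]
wrist_force: [0.2, 0.3, 1.0]
grip_width: 0.0151
gripper_force: 58.9
```

>>> step_arm(
  rows=[
    [0,0,0.02,0,0,0,0],
    [0,0,0,0,0,0,0],
    [0,0,0,0,0,0,0],
    [0,0,0,0,0,0,0],
    [0,0,0,0,0,0,0],
  ],
)

```text
clock: 25.85
eef_pos: [0.4619, 0.1011, 0.1298]
orientation: [2.26, 2.182, -0.0]
wrist_force: [0.8, 0.6, 0.8]
grip_width: 0.0153
gripper_force: 59.0
```

```bash
python3 ff.py
```

```text
26.25 [0.46192046 0.1010897  0.12980921] [0.08 0.32 1.36] [0.37 0.57 0.39] [ 0.05  -0.082 -0.059]
```

>>> step_arm(
  rows=[
    [0,0,0.02,0,0,0,0],
    [0,0,0.02,0,0,0,0],
    [0,0,0.01,0,0,0,0],
    [0,0,0,0,0,0,0],
    [0,0,0,0,0,0,0],
  ],
)

```text
clock: 26.88
eef_pos: [0.4619, 0.1011, 0.1273]
orientation: [2.26, 2.182, -0.0]
wrist_force: [-0.4, 1.0, 2.7]
grip_width: 0.0156
gripper_force: 59.0
```

```bash
python3 ff.py; python3 - <<'E'
from tri import *
f=grab_frame("side");cv2.imwrite("pics/p9.png",cv2.resize(f["img"][150:300,190:310,::-1],(480,600),interpolation=2))
E
```

```text
27.275 [0.46192579 0.10108778 0.12732168] [0.06 0.05 2.28] [0.3  0.49 0.65] [-0.008 -0.027  0.011]
```

View pics/p9.png

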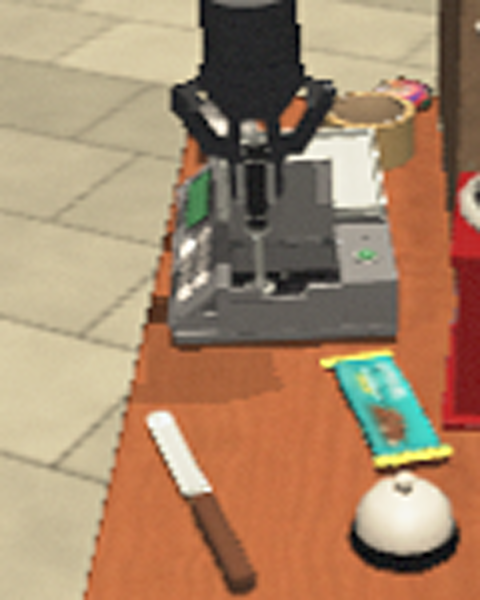

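Side view: cover standing open, probe upright in the collar at (265, 285), knife flat on the table at (200, 500), other things in place. The push is about 2.8 N and the travel about 3.5 mm.

```bash
python3 -c "
from plant import manip
print(manip.hand_in())"
```

```text
the job is handed in; nothing more can be done
None
```

I handed the job in at about 27 s: the service cover is standing open, the knife is back on the table, and the probe is held upright on the calibration key at about 2.8 N, with the key down an estimated 3.5 mm (worked out from the push force, not measured directly).

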